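Reload a row of components into the outgoing carrier in reverse order

ROBOT

A 6-joint arm with a two-finger parallel gripper is mounted at the origin on the work surface. World frame = base frame: x ahead of the robot, y to its left, z up, the work surface at z = 0. Lengths are in mm, angles in rad, forces in N, time in s.
With the tool pointing down it reaches from about 350 to 875 mm from the base axis. Payload 4.2 kg.
Tool frame: the origin (TCP) lies between the finger pads; the fingertips stand 25 mm ahead of it and the grasp point (between the pads) lies 6 mm ahead of it; z points along the fingers, y is the line along which they close (so a half turn about z gives the same grasp; the last joint's range is limited). The gripper opens to 85 mm and grips with 20 to 120 N. Pads are 22 mm wide; open, the fingers measure 114 mm over their backs; the gripper's body (76 mm by 85 mm) begins 54 mm behind the grasp point. The pads swing forward as they close: fully open they stand 13 mm farther back than shut.
Start: joints at [1.428, 0.385, 0.008, 0, -1.194, -0.259], TCP at [244.389, 575.216, 256.312] pointing down, gripper open.
Joint ranges: [-3.14, 3.14], [-1.21, 2.06], [-1.07, 1.41], [-3.16, 2.05], [-2.99, -0.16], [-3.1, 3.1]. Speed limits (rad/s): [2.79, 2.79, 3.14, 3.14, 3.14, 3.14].

INTERFACE

Orientations are given as a unit quaternion [x, y, z, w].
In Python, from bench import arm gives the robot as it stands.
- The arm moves only by the shell command python3 -m pendant 'ROWS'. ROWS is JSON, a list of rows, each a list of 7 numbers: the shift along the tool's x, y, z in m, then the turn, a rotation vector about the tool's x, y, z in degrees, then the finger opening in m, from 0 to 0.0854. In form: [[x, y, z, wx, wy, wz, fingers], ...]. A call has 1 to 12 rows; each row shifts and turns the commanded pose from where the row before left it, along the tool's axes as they then stand; what a row does not reach is not made up. A row lasts 1/10 s, in which the tool goes at most 50 mm and 8.59 degrees, less where a joint would pass 70% of its speed; a pose out of reach is approached as far as the arm can. A call is refused whole if a number of a shift passes 0.05 or a number of a turn 8.59, either way. A call with a gripper value outside its range is refused whole. The fingers move at their own pace and stop on an object; the grip force is fixed at half the most. Time passes only in rows, so rows that do not move let the fingers close. It gives the time, the measured TCP pose, the force, the opening and the grip force at its end, in the units of the state.
- arm.read_state(): the state, without advancing time (a new reading comes with each control period).
- arm.get_image(name): name is "side" or "top"; returns a dict with "image" (480x640x3 uint8, red, green, blue), "fx", "fy", "cx", "cy" (pixels), "xyz" and "rotation" of the camera in the world. Camera axes: x right, y down, z forward; pixel columns grow to the right and rows downward; lengths in mm; the calibration is good to about 2 mm. A picture is of the moment at which its call begins. There is no depth.
- arm.job_done(): hands the job in; it is judged then, once.
The state is a dict: "clock": time; "joints": joint angles; "joint_vel": joint speeds; "joint_efforts": joint torques, N m; "position": TCP position; "ee_rot": TCP orientation; "contact_force": force on the tool from outside, world axes, zero at the start; "wrist_torque": the same for the moment, N m; "gripper_width": finger opening in mm; "grasp_force": force on a finger pad.
Only numpy, scipy, OpenCV 4.12 (cv2) and the standard library are available. Lean on these libraries where they do the work, as an engineer would, in place of code of your own. Each camera call takes 0.05 s, during which the arm holds its last target. There are 200 camera calls.

TASK

Move the four components from the full carrier with the fitted nests to the empty carrier, one to a bay, so that the row is reversed: the one that stands nearest the handle of the full carrier goes into the bay farthest from the handle of the empty one, the next into the next bay, and so on. Stand each one upright on the floor of its bay, put it down gently without dropping it, and let go of everything at the end.

Things in the scene. Friction and masses are not known exactly. Their poses are not given: they have to be found in the camera images.
- carrier_a: the full carrier: fixed aluminium plate 70 (x) x 280 (y) x 8 mm, origin at the centre of its underside on the table. Row along y: four nests at y = +93, +31, -31, -93 mm, x = 0, on top of the plate (z = 8 mm), one part in each. A black bail handle (y = 134 to 154 mm, 28 mm high) marks its +y end. It may be the left or the right carrier, at any yaw within 0.3 rad.
- carrier_b: the empty carrier: fixed aluminium plate 70 (x) x 280 (y) x 8 mm, same black bail handle at its +y end (y = 134 to 154 mm, 28 mm high), origin at the centre of its underside on the table. Four open bays at y = +93, +31, -31, -93 mm, x = 0; floors at z = 8 mm; each 62 (x) x 58 (y) mm inside; rims and dividers 4 mm thick, tops at z = 16 mm. Stands left or right; own yaw within 0.3 rad.
- capacitor: upright round capacitor can, 35 mm diameter, 54 mm tall (55 mm with the cross mark on its top), dark sleeve and bright top, about 80 g. Loose; stands upright in its nest at the start. Origin at the centre of its underside, z up, x and y at the start as those of its carrier to within 3 degrees.
- transformer: small transformer, 32 (x) x 38 (y) x 42 mm tall, laminated steel core with a copper winding and white flanges, about 200 g; grip it as a plain block. Loose; stands upright in its nest at the start. Origin at the centre of its underside, z up, x and y at the start as those of its carrier to within 3 degrees.
- relay: tall white relay block, 26 (x) x 36 (y) x 58 mm, black foot, about 70 g. Loose; stands upright in its nest at the start. Origin at the centre of its underside, z up, x and y at the start as those of its carrier to within 3 degrees.
- heatsink: low finned aluminium heat sink, 36 x 36 x 40 mm tall, upright fins, the outer two closing its x faces, about 90 g; grip it as a plain block. Loose; stands upright in its nest at the start. Origin at the centre of its underside, z up, x and y at the start as those of its carrier to within 3 degrees.
- nest_capacitor: fitted nest of the capacitor, round recess 41 mm across; a fixed grey insert plate, 58 x 56 x 7 mm, on carrier_a, origin at the centre of its underside, axes parallel to the carrier's; its recess is 4 mm deep with a floor 3 mm above the origin. It never moves, so it marks where its part stood at the start.
- nest_transformer: fitted nest of the transformer, recess 38 (x) x 44 (y) mm; a fixed grey insert plate, 58 x 56 x 7 mm, on carrier_a, origin at the centre of its underside, axes parallel to the carrier's; its recess is 4 mm deep with a floor 3 mm above the origin. It never moves, so it marks where its part stood at the start.
- nest_relay: fitted nest of the relay, recess 32 (x) x 42 (y) mm; a fixed grey insert plate, 58 x 56 x 7 mm, on carrier_a, origin at the centre of its underside, axes parallel to the carrier's; its recess is 4 mm deep with a floor 3 mm above the origin. It never moves, so it marks where its part stood at the start.
- nest_heatsink: fitted nest of the heat sink, square recess 42 x 42 mm; a fixed grey insert plate, 58 x 56 x 7 mm, on carrier_a, origin at the centre of its underside, axes parallel to the carrier's; its recess is 4 mm deep with a floor 3 mm above the origin. It never moves, so it marks where its part stood at the start.
There are look-alikes about, which are no part of the job. What is shaped like the relay but purple is not meant.

How it is judged:
By the outcome, as a careful person would: the job done as asked, in the order asked, and still so for the second after the job is handed in, with the robot touching nothing.
It also fails if it takes over 112 s, if anything falls off the work surface, if the arm or the gripper's body presses on something with over 40 N, if the wrist force passes 120 N, or if a joint passes its speed limit or range.

## Working session

There is one attempt and no reset: what is moved stays moved. The work goes in short steps, Python scripts to look and compute and a shell command to move; the robot and the scene stay as the last step left them, time stands still between calls to the robot, and variables do not carry over. Pictures are saved under pics/ and viewed, at most 14 in all, crops included, and the job is handed in when it is done.

```bash
ls; mkdir -p pics; python3 - <<'E'
from bench import arm
import cv2
print(arm.read_state())
for n in("top","side"):
    d=arm.get_image(n); cv2.imwrite(f"pics/{n}0.png",d["image"][:,:,::-1]); print({k:v for k,v in d.items() if k!="image"})
E
```

```text
pics
{'clock': 0.0, 'joints': array([ 1.42760094e+00,  3.85543188e-01,  6.62026137e-03, -4.89335376e-04,
       -1.19400915e+00, -2.58567354e-01]), 'joint_vel': array([ 0.00302277,  0.00013688, -0.0006716 , -0.00164002,  0.00031242,
        0.00112764]), 'joint_efforts': array([ 3.42716123e-05, -3.92289233e+01,  1.88409340e+01,  4.18656081e+00,
       -4.58882569e-03,  6.72280663e-06]), 'position': array([244.19432395, 574.73971672, 255.2288573 ]), 'ee_rot': array([ 9.79872497e-01, -1.99621387e-01, -1.65462866e-04,  1.07920926e-03]), 'contact_force': array([ 0.42595711, -1.15856128, -0.57997658]), 'wrist_torque': array([-0.009815  , -0.01450065, -0.05091202]), 'grasp_force': 0.0, 'gripper_width': 85.49795373083634}
{'fx': 557.9240370455391, 'fy': 557.9240370455391, 'cx': 309.4716463065202, 'cy': 230.34198929169088, 'xyz': array([ 422.6155026 ,   -9.98233615, 1100.57485692]), 'rotation': array([-0.70342304,  0.71013572, -0.01458456,  0.02627887])}
{'fx': 463.92426171237787, 'fy': 463.92426171237787, 'cx': 316.9842844119148, 'cy': 235.1312180867412, 'xyz': array([245.43366515, 641.28225483, 788.47598266]), 'rotation': array([-0.16126147,  0.91410225, -0.36451679,  0.0744266 ])}
```

View pics/top0.png

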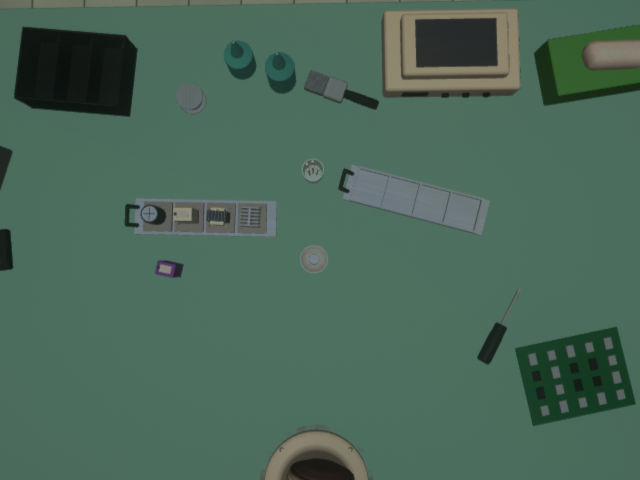

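View pics/side0.png

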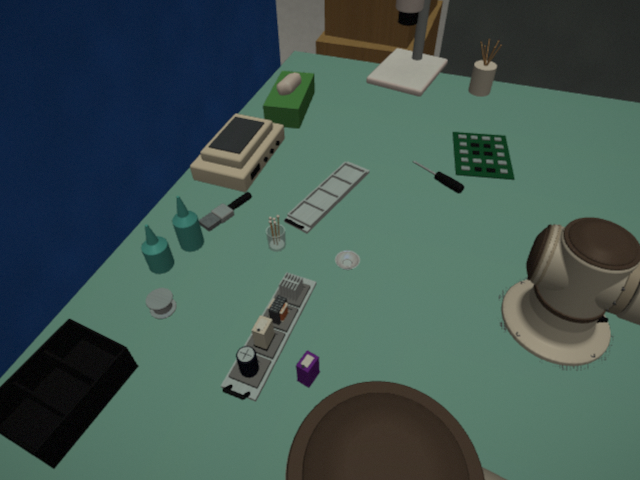

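The top image shows the full carrier on the left, with its handle at about (132,215). From the handle outward it holds the capacitor (150,213), relay (183,215), transformer (217,216) and heatsink (250,216). The empty carrier is centred at about (416,200) with its handle at (346,180).

Things that could be mistaken for the relay or capacitor:
- **Relay:** white block in its nest at (183,215), chosen. Purple block at (168,269), rejected.
- **Capacitor:** in its nest at (150,213), chosen. Grey reel at (191,98), cup at (314,259) and swab cup at (313,170), all rejected.

So the capacitor goes to b y=-93, the relay to -31, the transformer to +31 and the heatsink to +93.

```bash
cat > h.py <<'E'
import numpy as np, cv2
from scipy.spatial.transform import Rotation as R
def ray(d,uv,z):
    uv=np.atleast_2d(np.asarray(uv,float))
    v=np.c_[(uv[:,0]-d["cx"])/d["fx"],(uv[:,1]-d["cy"])/d["fy"],np.ones(len(uv))]
    w=R.from_quat(d["rotation"]).apply(v)
    return d["xyz"]+w*((z-d["xyz"][2])/w[:,2])[:,None]
def proj(d,p):
    c=R.from_quat(d["rotation"]).inv().apply(np.atleast_2d(p)-d["xyz"])
    return np.c_[d["fx"]*c[:,0]/c[:,2]+d["cx"],d["fy"]*c[:,1]/c[:,2]+d["cy"]]
E
cat > m.py <<'E'
from bench import arm
from h import *
d=arm.get_image("top"); im=d["image"]; np.save("top.npy",im)
hsv=cv2.cvtColor(im,cv2.COLOR_RGB2HSV)
g=im.astype(int); m=((g[...,1]-g[...,0]<18)&(g.max(2)>70)).astype(np.uint8)*255
m=cv2.morphologyEx(m,cv2.MORPH_CLOSE,np.ones((5,5)))
out=cv2.cvtColor(im,cv2.COLOR_RGB2BGR)
for c in cv2.findContours(m,cv2.RETR_EXTERNAL,cv2.CHAIN_APPROX_NONE)[0]:
    if cv2.contourArea(c)<3000: continue
    r=cv2.minAreaRect(c)
    if not(100<r[0][1]<330): continue
    b=cv2.boxPoints(r); w=ray(d,b,10)[:,:2]
    print(np.round(r[0],1),np.round(w).tolist(),"c",np.round(w.mean(0),1),[round(float(np.linalg.norm(w[i]-w[i-1])),1) for i in range(4)],[round(float(np.degrees(np.arctan2(*(w[i]-w[i-1])[::-1]))),1) for i in range(4)])
    cv2.polylines(out,[np.intp(b)],True,(0,0,255),1)
cv2.imwrite("pics/crop1.png",cv2.resize(out[150:290,110:290],None,fx=4.4,fy=4.2,interpolation=cv2.INTER_CUBIC))
cv2.imwrite("pics/crop2.png",cv2.resize(out[150:250,330:500],None,fx=4.5,fy=4.5,interpolation=cv2.INTER_CUBIC))
E
python3 m.py
```

```text
[205.4 217.2] [[483.0, 352.0], [553.0, 351.0], [544.0, 72.0], [475.0, 74.0]] c [513.7 212.5] [278.2, 69.4, 279.2, 69.1] [88.3, -0.6, -91.7, 178.6]
[415.9 199.4] [[547.0, -57.0], [616.0, -76.0], [542.0, -345.0], [473.0, -325.0]] c [ 544.5 -200.7] [278.0, 72.3, 279.0, 71.7] [74.7, -15.2, -105.4, 164.0]
```

View pics/crop1.png

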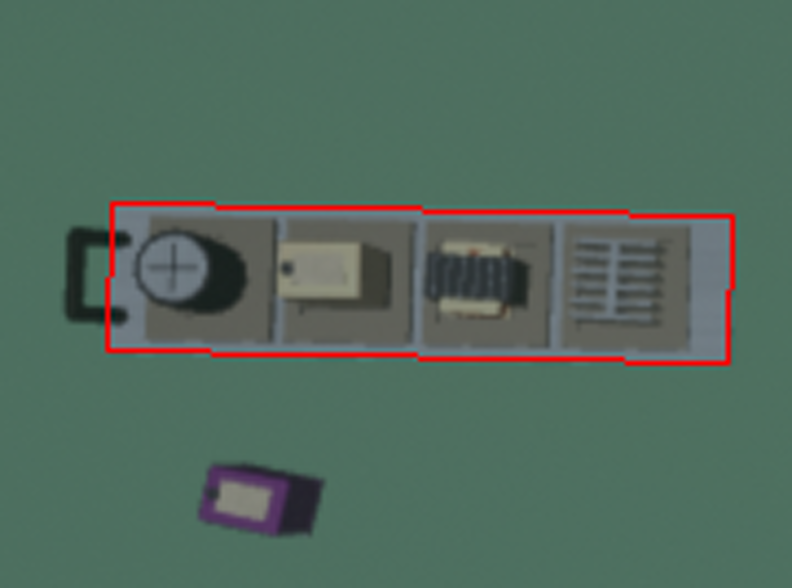

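View pics/crop2.png

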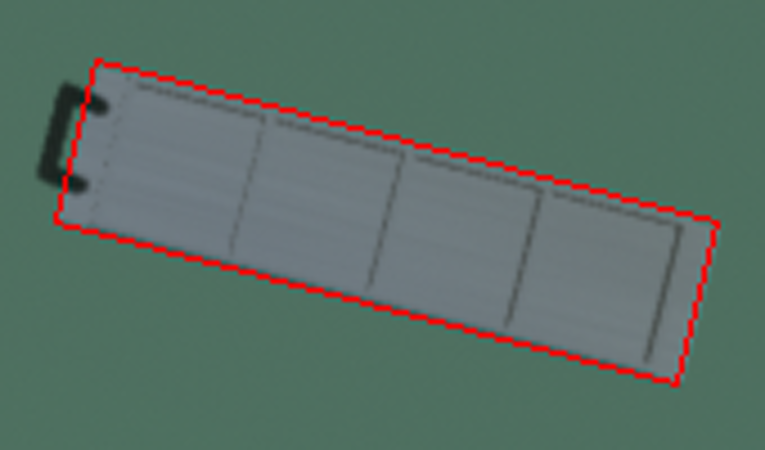

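```bash
cat > t.py <<'E'
from h import *
from bench import arm
import sys
PL={"A":(np.array([513.7,212.5]),-1.5),"B":(np.array([544.5,-200.7]),-15.2)}
def slot(k,y):
    c,a=PL[k]; a=np.radians(a); return c+y*np.array([-np.sin(a),np.cos(a)])
# usage: t.py A 93 zTCP -> shifts in tool frame (mm) and turn about tool z (deg)
k,y,z=sys.argv[1],float(sys.argv[2]),float(sys.argv[3])
s=arm.read_state(); r=R.from_quat(s["ee_rot"]); M=r.as_matrix()
yaw=np.radians(PL[k][1]-90); x=np.array([np.cos(yaw),np.sin(yaw),0]); T=np.c_[x,np.cross([0,0,-1],x),[0,0,-1]]
tg=np.r_[slot(k,y),z]; dw=tg-s["position"]
print("clock",round(s["clock"],2),"pos",s["position"].round(1),"target",tg.round(1),"width",round(s["gripper_width"],1),"F",s["contact_force"].round(1),"grasp",round(s["grasp_force"],1),"j",s["joints"].round(2))
print("shift tool now",(M.T@dw).round(1)," rotvec deg",np.degrees(R.from_matrix(M.T@T).as_rotvec()).round(1)," shift in final tool frame",(T.T@dw).round(1))
E
python3 t.py A 93 180
```

```text
clock 0.15 pos [244.2 574.9 255.5] target [516.1 305.5 180. ] width 85.4 F [-0.7  0.2 -0.2] grasp 0.0 j [ 1.43  0.39  0.01 -0.   -1.19 -0.26]
shift tool now [355.6 141.4  75.8]  rotvec deg [ 0.1 -0.1 68.5]  shift in final tool frame [ 262.2 -278.8   75.5]
```

The crops confirm the rectangles hug both plates. Row order from the handle is capacitor, relay (white), transformer, heatsink. The purple block, at (260,500) in the first crop, stands apart and is left alone. The bays of B are all empty.

```bash
python3 -m pendant '[[0,0,0,0,0,8.55,0.085],[0,0,0,0,0,8.55,0.085],[0,0,0,0,0,8.55,0.085],[0,0,0,0,0,8.55,0.085],[0,0,0,0,0,8.55,0.085],[0,0,0,0,0,8.55,0.085],[0,0,0,0,0,8.55,0.085],[0,0,0,0,0,8.55,0.085]]'
python3 -m pendant '[[0.025,-0.027,0,0,0,0,0.085],[0.025,-0.027,0,0,0,0,0.085],[0.025,-0.027,0,0,0,0,0.085],[0.025,-0.027,0,0,0,0,0.085],[0.025,-0.027,0,0,0,0,0.085],[0.025,-0.027,0,0,0,0,0.085],[0.025,-0.027,0,0,0,0,0.085],[0.025,-0.027,0,0,0,0,0.085],[0.025,-0.027,0.02,0,0,0,0.085],[0.025,-0.027,0.02,0,0,0,0.085],[0,0,0,0,0,0,0.085]]'
python3 t.py A 93 120
python3 - <<'E'
from t import *
E
python3 - <<'E'
from bench import arm
from h import *
d=arm.get_image("top"); print("cap top",ray(d,[[149.5,213.6]],66).round(1))
print(ray(d,[[110+(279+361)/2/4.4,150+270/4.2]],69).round(1),"relay top")
E
```

```text
clock: 0.95
position: [244.3, 575.0, 255.8]
ee_rot: [-0.696, 0.718, -0.0, -0.0]
contact_force: [0.4, -0.3, -0.0]
gripper_width: 85.2
grasp_force: 0.0
clock: 2.05
position: [508.8, 314.6, 212.5]
ee_rot: [-0.696, 0.718, 0.0, -0.004]
contact_force: [0.1, -0.5, -0.7]
gripper_width: 85.0
grasp_force: 0.0
clock 2.05 pos [508.8 314.6 212.5] target [516.1 305.5 120. ] width 85.0 F [ 0.1 -0.5 -0.7] grasp 0.0 j [ 0.82  0.38 -0.12 -0.   -1.08 -0.85]
shift tool now [ 8.4 -8.1 92.5]  rotvec deg [ 0.3 -0.3 -0.2]  shift in final tool frame [ 8.9 -7.6 92.5]
cap top [[516.9 305.8  66. ]]
[[514.7 242.6  69. ]] relay topTraceback (most recent call last):
  File "<stdin>", line 1, in <module>
  File "t.py", line 8, in <module>
    k,y,z=sys.argv[1],float(sys.argv[2]),float(sys.argv[3])
          ~~~~~~~~^^^
IndexError: list index out of range
```

```bash
python3 -m pendant '[[0.009,-0.008,0.03,0,0,0,0.085],[0,0,0.04,0,0,0,0.085],[0,0,0.035,0,0,0,0.085],[0,0,0,0,0,0,0.085],[0,0,0,0,0,0,0.085]]'
python3 t.py A 93 55
```

```text
clock: 2.6
position: [516.1, 310.4, 112.3]
ee_rot: [-0.699, 0.715, -0.0, 0.0]
contact_force: [0.5, -0.4, 0.6]
gripper_width: 84.6
grasp_force: 0.0
clock 2.6 pos [516.1 310.4 112.3] target [516.1 305.5  55. ] width 84.6 F [ 0.5 -0.4  0.6] grasp 0.0 j [ 0.81  0.48 -0.23  0.   -0.86 -0.83]
shift tool now [ 5.  -0.  57.3]  rotvec deg [-0.1 -0.   0.2]  shift in final tool frame [ 5.  -0.1 57.3]
```

```bash
python3 -m pendant '[[0.005,0,0.012,0,0,0,0.085],[0,0,0.025,0,0,0,0.085],[0,0,0.020,0,0,0,0.085],[0,0,0,0,0,0,0.085],[0,0,0,0,0,0,0.03],[0,0,0,0,0,0,0.03],[0,0,0,0,0,0,0.025],[0,0,0,0,0,0,0.025],[0,0,0,0,0,0,0.025],[0,0,0,0,0,0,0.025]]'
python3 t.py A 93 55
```

```text
clock: 3.6
position: [516.6, 305.1, 55.9]
ee_rot: [-0.699, 0.716, -0.0, 0.001]
contact_force: [0.2, -0.2, 6.3]
gripper_width: 33.6
grasp_force: 59.9
clock 3.6 pos [516.6 305.1  55.9] target [516.1 305.5  55. ] width 33.6 F [ 0.2 -0.2  6.3] grasp 59.9 j [ 0.8   0.55 -0.29  0.   -0.73 -0.83]
shift tool now [-0.3  0.5  0.9]  rotvec deg [-0.1  0.1  0.1]  shift in final tool frame [-0.3  0.5  0.9]
```

```bash
python3 -m pendant '[[0,0,-0.01,0,0,0,0.025],[0,0,-0.03,0,0,0,0.025],[0,0,-0.04,0,0,0,0.025],[0,0,-0.04,0,0,0,0.025],[0,0,0,0,0,0,0.025],[0,0,0,0,0,0,0.025]]'
python3 t.py B -93 172
```

```text
clock: 4.2
position: [515.6, 304.5, 175.5]
ee_rot: [-0.698, 0.716, 0.0, 0.001]
contact_force: [-0.0, -0.1, -0.6]
gripper_width: 33.3
grasp_force: 59.7
clock 4.2 pos [515.6 304.5 175.5] target [ 520.1 -290.4  172. ] width 33.3 F [-0.  -0.1 -0.6] grasp 59.7 j [ 0.8   0.41 -0.17 -0.   -0.99 -0.83]
shift tool now [594.6 -19.5   2.3]  rotvec deg [-0.   0.1 13.8]  shift in final tool frame [ 572.9 -160.3    3.5]
```

```bash
python3 -m pendant '[[0.02,0,-0.03,0,0,0,0.025],[0.042,0,-0.01,0,0,0,0.025],[0.042,0,0,0,0,0,0.025],[0.042,0,0,0,0,0,0.025],[0.042,0,0,0,0,0,0.025],[0.042,0,0,0,0,0,0.025],[0.042,0,0,0,0,0,0.025],[0.042,0,0,0,0,0,0.025],[0.042,0,0,0,0,0,0.025],[0.042,0,0,0,0,0,0.025],[0.042,0,0,0,0,0,0.025]]'
python3 -m pendant '[[0.042,0,0,0,0,0,0.025],[0.042,-0.01,0,0,0,0,0.025],[0.042,-0.01,0,0,0,0,0.025],[0.02,0,0,0,0,6.9,0.025],[0,0,0,0,0,6.9,0.025],[0,0,0,0,0,0,0.025],[0,0,0,0,0,0,0.025]]'
python3 t.py B -93 112
```

```text
clock: 5.3
position: [503.3, -137.0, 212.5]
ee_rot: [-0.698, 0.716, 0.002, -0.001]
contact_force: [1.4, 0.4, -0.9]
gripper_width: 33.4
grasp_force: 59.8
clock: 6.0
position: [520.5, -281.5, 212.9]
ee_rot: [-0.608, 0.794, 0.001, -0.001]
contact_force: [-1.0, -0.4, 0.1]
gripper_width: 33.2
grasp_force: 59.8
clock 6.0 pos [ 520.5 -281.5  212.9] target [ 520.1 -290.4  112. ] width 33.2 F [-1.  -0.4  0.1] grasp 59.8 j [-0.22  0.36 -0.14 -0.   -1.07 -0.04]
shift tool now [  8.7  -2.3 100.9]  rotvec deg [0.2 0.  0.1]  shift in final tool frame [  8.7  -2.  100.9]
```

```bash
python3 -m pendant '[[0.005,-0.001,0.03,0,0,0,0.025],[0.004,-0.001,0.04,0,0,0,0.025],[0,0,0.04,0,0,0,0.025],[0,0,0.025,0,0,0,0.025],[0,0,0.01,0,0,0,0.025],[0,0,0,0,0,0,0.025],[0,0,0,0,0,0,0.025],[0,0,0,0,0,0,0.025]]'
python3 t.py B -93 53.5
```

```text
clock: 6.8
position: [522.1, -291.3, 71.2]
ee_rot: [-0.608, 0.794, -0.002, 0.001]
contact_force: [-0.4, -0.4, -0.5]
gripper_width: 33.2
grasp_force: 59.8
clock 6.8 pos [ 522.1 -291.3   71.2] target [ 520.1 -290.4   53.5] width 33.2 F [-0.4 -0.4 -0.5] grasp 59.8 j [-0.24  0.53 -0.28  0.   -0.76 -0.03]
shift tool now [-0.3  2.2 17.7]  rotvec deg [-0.2 -0.   0. ]  shift in final tool frame [-0.3  2.1 17.7]
```

```bash
python3 -m pendant '[[0,0.002,0.006,0,0,0,0.025],[0,0,0.004,0,0,0,0.025],[0,0,0.003,0,0,0,0.025],[0,0,0.0015,0,0,0,0.025],[0,0,0.001,0,0,0,0.025],[0,0,0,0,0,0,0.025],[0,0,0,0,0,0,0.025]]'
python3 t.py B -93 53.5
```

```text
clock: 7.5
position: [518.9, -290.6, 53.8]
ee_rot: [-0.607, 0.795, -0.0, 0.0]
contact_force: [0.4, 0.5, -0.4]
gripper_width: 33.3
grasp_force: 59.8
clock 7.5 pos [ 518.9 -290.6   53.8] target [ 520.1 -290.4   53.5] width 33.3 F [ 0.4  0.5 -0.4] grasp 59.8 j [-0.24  0.55 -0.3   0.   -0.72 -0.03]
shift tool now [-0.5 -1.1  0.3]  rotvec deg [-0. -0. -0.]  shift in final tool frame [-0.5 -1.1  0.3]
```

```bash
for i in 1; do python3 -m pendant '[[0,0,0.001,0,0,0,0.025],[0,0,0,0,0,0,0.025]]'; python3 -m pendant '[[0,0,0.0007,0,0,0,0.025],[0,0,0,0,0,0,0.025]]' ; done
```

```text
clock: 7.7
position: [519.1, -290.7, 53.0]
ee_rot: [-0.607, 0.794, -0.0, 0.0]
contact_force: [0.3, -0.3, 0.2]
gripper_width: 33.2
grasp_force: 60.0
clock: 7.9
position: [519.1, -290.7, 53.0]
ee_rot: [-0.607, 0.794, -0.0, 0.0]
contact_force: [-1.0, 1.3, 5.7]
gripper_width: 33.4
grasp_force: 60.4
```

```bash
python3 -m pendant '[[0,0,0,0,0,0,0.045],[0,0,0,0,0,0,0.06],[0,0,0,0,0,0,0.085],[0,0,0,0,0,0,0.085],[0,0,0,0,0,0,0.085],[0,0,-0.02,0,0,0,0.085],[0,0,-0.04,0,0,0,0.085],[0,0,-0.04,0,0,0,0.085],[0,0,-0.05,0,0,0,0.085],[-0.03,0,-0.01,0,0,0,0.085],[-0.042,0,0,0,0,0,0.085],[-0.042,0,0,0,0,0,0.085]]'
python3 t.py A 31 210
```

```text
clock: 9.1
position: [549.0, -179.7, 213.0]
ee_rot: [-0.607, 0.795, -0.001, 0.001]
contact_force: [0.5, 1.0, -1.1]
gripper_width: 85.0
grasp_force: 0.0
clock 9.1 pos [ 549.  -179.7  213. ] target [514.5 243.5 210. ] width 85.0 F [ 0.5  1.  -1.1] grasp 0.0 j [-0.04  0.34 -0.18 -0.   -1.05 -0.23]
shift tool now [-399.1  145.1    3. ]  rotvec deg [ -0.1   0.  -13.8]  shift in final tool frame [-422.2   45.5    3. ]
```

```bash
python3 -m pendant '[[0,0,0,0,0,-6.9,0.085],[0,0,0,0,0,-6.9,0.085],[-0.042,0.0045,0,0,0,0,0.085],[-0.042,0.0045,0,0,0,0,0.085],[-0.042,0.0045,0,0,0,0,0.085],[-0.042,0.0045,0,0,0,0,0.085],[-0.042,0.0045,0,0,0,0,0.085],[-0.042,0.0045,0,0,0,0,0.085],[-0.042,0.0045,0,0,0,0,0.085],[-0.042,0.0045,0,0,0,0,0.085],[-0.042,0.0045,0,0,0,0,0.085],[-0.042,0.0045,0,0,0,0,0.085]]'
python3 -m pendant '[[0,0,0.03,0,0,0,0.085],[0,0,0.04,0,0,0,0.085],[0,0,0.03,0,0,0,0.085],[0,0,0,0,0,0,0.085],[0,0,0,0,0,0,0.085]]'
python3 t.py A 31 55
python3 - <<'E'
from bench import arm
import cv2
cv2.imwrite("pics/b1.png",cv2.resize(arm.get_image("top")["image"][150:250,330:500,::-1],None,fx=4,fy=4))
E
```

```text
clock: 10.3
position: [513.7, 242.1, 212.2]
ee_rot: [-0.698, 0.716, 0.0, 0.0]
contact_force: [0.3, -1.0, 0.3]
gripper_width: 85.3
grasp_force: 0.0
clock: 10.8
position: [514.6, 240.5, 112.5]
ee_rot: [-0.698, 0.716, -0.0, -0.0]
contact_force: [0.2, 0.9, 0.6]
gripper_width: 84.9
grasp_force: 0.0
clock 10.8 pos [514.6 240.5 112.5] target [514.5 243.5  55. ] width 84.9 F [0.2 0.9 0.6] grasp 0.0 j [ 0.72  0.43 -0.32  0.   -0.82 -0.75]
shift tool now [-3.   0.2 57.5]  rotvec deg [-0.  -0.   0.1]  shift in final tool frame [-3.   0.2 57.5]
```

View pics/b1.png

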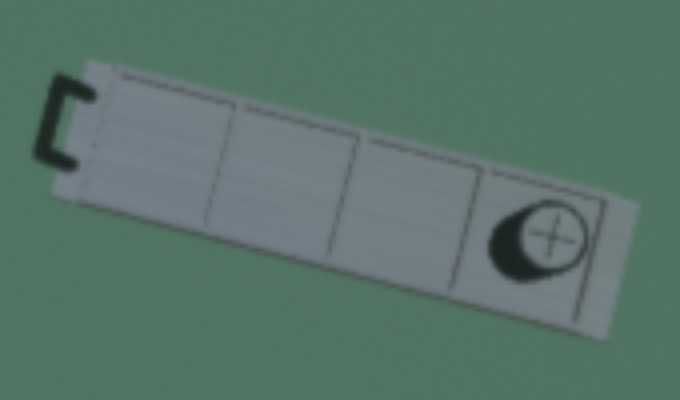

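The capacitor stands upright in the far bay, its top at crop (553,238), roughly image (468,210). Next is the relay.

```bash
python3 -m pendant '[[-0.002,0,0.012,0,0,0,0.085],[0,0,0.025,0,0,0,0.085],[0,0,0.020,0,0,0,0.085],[0,0,0,0,0,0,0.085],[0,0,0,0,0,0,0.03],[0,0,0,0,0,0,0.03],[0,0,0,0,0,0,0.018],[0,0,0,0,0,0,0.018],[0,0,0,0,0,0,0.018],[0,0,0,0,0,0,0.018],[0,0,0,0,0,0,0.018]]'
python3 t.py A 31 55
```

```text
clock: 11.95
position: [514.9, 242.9, 56.2]
ee_rot: [-0.698, 0.716, -0.0, 0.001]
contact_force: [-0.5, -1.4, 5.4]
gripper_width: 25.5
grasp_force: 59.5
clock 11.95 pos [514.9 242.9  56.2] target [514.5 243.5  55. ] width 25.5 F [-0.5 -1.4  5.4] grasp 59.5 j [ 0.73  0.51 -0.37  0.   -0.69 -0.75]
shift tool now [-0.6  0.4  1.2]  rotvec deg [-0.1  0.1  0.1]  shift in final tool frame [-0.6  0.4  1.2]
```

```bash
python3 -m pendant '[[0,0,-0.01,0,0,0,0.018],[0,0,-0.03,0,0,0,0.018],[0,0,-0.04,0,0,0,0.018],[0,0,-0.045,0,0,0,0.018],[0.01,0,-0.03,0,0,0,0.018],[0.042,-0.003,0,0,0,0,0.018],[0.042,-0.003,0,0,0,0,0.018],[0.042,-0.003,0,0,0,0,0.018],[0.042,-0.003,0,0,0,0,0.018],[0.042,-0.003,0,0,0,0,0.018],[0.042,-0.003,0,0,0,0,0.018],[0.042,-0.003,0,0,0,0,0.018]]'
python3 -m pendant '[[0.042,-0.003,0,0,0,0,0.018],[0.042,-0.003,0,0,0,0,0.018],[0.042,-0.003,0,0,0,0,0.018],[0.04,-0.003,0,0,0,0,0.018],[0,0,0,0,0,6.9,0.018],[0,0,0,0,0,6.9,0.018],[0,0,0,0,0,0,0.018],[0,0,0,0,0,0,0.018]]'
python3 t.py B -31 72
```

```text
clock: 13.15
position: [527.0, -63.7, 210.2]
ee_rot: [-0.698, 0.716, 0.0, -0.0]
contact_force: [1.0, -0.1, -0.9]
gripper_width: 25.4
grasp_force: 59.1
clock: 13.95
position: [535.3, -228.1, 210.1]
ee_rot: [-0.608, 0.794, 0.0, -0.0]
contact_force: [0.0, -0.6, -0.6]
gripper_width: 25.4
grasp_force: 59.0
clock 13.95 pos [ 535.3 -228.1  210.1] target [ 536.4 -230.6   72. ] width 25.4 F [ 0.  -0.6 -0.6] grasp 59.0 j [-0.12  0.35 -0.17 -0.   -1.05 -0.14]
shift tool now [  2.1  -1.8 138.1]  rotvec deg [0.  0.  0.1]  shift in final tool frame [  2.1  -1.7 138.1]
```

Contact is expected near TCP z≈53. I'll stop above it and ease down.

```bash
python3 -m pendant '[[0.002,-0.001,0.03,0,0,0,0.018],[0,0,0.04,0,0,0,0.018],[0,0,0.04,0,0,0,0.018],[0,0,0.027,0,0,0,0.018],[0,0,0.009,0,0,0,0.018],[0,0,0.004,0,0,0,0.018],[0,0,0.003,0,0,0,0.018],[0,0,0,0,0,0,0.018],[0,0,0,0,0,0,0.018],[0,0,0,0,0,0,0.018]]'
python3 t.py B -31 53
```

```text
clock: 14.95
position: [536.6, -230.6, 58.2]
ee_rot: [-0.607, 0.794, -0.001, 0.001]
contact_force: [0.7, 0.6, -0.6]
gripper_width: 25.4
grasp_force: 59.1
clock 14.95 pos [ 536.6 -230.6   58.2] target [ 536.4 -230.6   53. ] width 25.4 F [ 0.7  0.6 -0.6] grasp 59.1 j [-0.13  0.53 -0.33  0.   -0.71 -0.14]
shift tool now [0.1 0.2 5.2]  rotvec deg [-0.1  0.  -0. ]  shift in final tool frame [0.1 0.2 5.2]
```

```bash
python3 -m pendant '[[0,0,0.002,0,0,0,0.018],[0,0,0.0015,0,0,0,0.018],[0,0,0.0008,0,0,0,0.018],[0,0,0,0,0,0,0.018],[0,0,0,0,0,0,0.018]]'; python3 -m pendant '[[0,0,0.0007,0,0,0,0.018],[0,0,0,0,0,0,0.018],[0,0,0,0,0,0,0.018]]'
```

```text
clock: 15.45
position: [536.0, -230.5, 53.2]
ee_rot: [-0.607, 0.794, -0.0, -0.0]
contact_force: [-1.2, 1.3, 4.2]
gripper_width: 25.6
grasp_force: 59.6
clock: 15.75
position: [536.0, -230.5, 53.2]
ee_rot: [-0.607, 0.794, -0.0, -0.0]
contact_force: [-2.3, 1.9, 7.8]
gripper_width: 25.2
grasp_force: 60.4
```

```bash
python3 -m pendant '[[0,0,0,0,0,0,0.04],[0,0,0,0,0,0,0.06],[0,0,0,0,0,0,0.085],[0,0,0,0,0,0,0.085],[0,0,0,0,0,0,0.085],[0,0,-0.02,0,0,0,0.085],[0,0,-0.04,0,0,0,0.085],[0,0,-0.04,0,0,0,0.085],[0,0,-0.05,0,0,0,0.085],[0,0,-0.01,0,0,-6.9,0.085],[0,0,0,0,0,-6.9,0.085]]'
python3 -m pendant '[[-0.041,0.0035,0,0,0,0,0.085],[-0.041,0.0035,0,0,0,0,0.085],[-0.041,0.0035,0,0,0,0,0.085],[-0.041,0.0035,0,0,0,0,0.085],[-0.041,0.0035,0,0,0,0,0.085],[-0.041,0.0035,0,0,0,0,0.085],[-0.041,0.0035,0,0,0,0,0.085],[-0.041,0.0035,0,0,0,0,0.085],[-0.041,0.0035,0,0,0,0,0.085],[-0.041,0.0035,0,0,0,0,0.085],[0,0,0,0,0,0,0.085],[0,0,0,0,0,0,0.085]]'
python3 t.py A -31 90
```

```text
clock: 16.85
position: [537.4, -230.8, 215.7]
ee_rot: [-0.7, 0.714, -0.003, 0.002]
contact_force: [-0.1, 0.3, -0.8]
gripper_width: 85.4
grasp_force: 0.0
clock: 18.05
position: [510.8, 181.1, 211.8]
ee_rot: [-0.699, 0.715, 0.0, -0.0]
contact_force: [0.4, -0.4, -0.5]
gripper_width: 85.4
grasp_force: 0.0
clock 18.05 pos [510.8 181.1 211.8] target [512.9 181.5  90. ] width 85.4 F [ 0.4 -0.4 -0.5] grasp 0.0 j [ 0.64  0.28 -0.26 -0.   -1.03 -0.66]
shift tool now [ -0.5  -2.1 121.8]  rotvec deg [ 0.  -0.   0.2]  shift in final tool frame [ -0.5  -2.  121.8]
```

```bash
python3 -m pendant '[[0,-0.002,0.03,0,0,0,0.085],[0,0,0.04,0,0,0,0.085],[0,0,0.04,0,0,0,0.085],[0,0,0.03,0,0,0,0.085],[0,0,0.015,0,0,0,0.085],[0,0,0.008,0,0,0,0.085],[0,0,0,0,0,0,0.085],[0,0,0,0,0,0,0.085]]'
python3 t.py A -31 48
```

```text
clock: 18.85
position: [513.9, 180.0, 50.0]
ee_rot: [-0.698, 0.716, -0.0, 0.001]
contact_force: [0.3, 1.3, 0.8]
gripper_width: 84.9
grasp_force: 0.0
clock 18.85 pos [513.9 180.   50. ] target [512.9 181.5  48. ] width 84.9 F [0.3 1.3 0.8] grasp 0.0 j [ 0.63  0.49 -0.43  0.   -0.65 -0.66]
shift tool now [-1.4  1.1  2. ]  rotvec deg [-0.1  0.   0. ]  shift in final tool frame [-1.4  1.1  2. ]
```

```bash
python3 -m pendant '[[0,0,0,0,0,0,0.04],[0,0,0,0,0,0,0.03],[0,0,0,0,0,0,0.024],[0,0,0,0,0,0,0.024],[0,0,0,0,0,0,0.024],[0,0,0,0,0,0,0.024],[0,0,0,0,0,0,0.024]]'
python3 t.py A -31 48
```

```text
clock: 19.55
position: [513.6, 180.5, 49.9]
ee_rot: [-0.698, 0.716, -0.0, 0.001]
contact_force: [-1.3, 0.3, 6.6]
gripper_width: 31.6
grasp_force: 59.6
clock 19.55 pos [513.6 180.5  49.9] target [512.9 181.5  48. ] width 31.6 F [-1.3  0.3  6.6] grasp 59.6 j [ 0.64  0.49 -0.43  0.   -0.65 -0.66]
shift tool now [-1.   0.7  1.9]  rotvec deg [-0.1  0.   0.1]  shift in final tool frame [-1.   0.7  1.9]
```

```bash
python3 -m pendant '[[0,0,-0.01,0,0,0,0.024],[0,0,-0.03,0,0,0,0.024],[0,0,-0.04,0,0,0,0.024],[0,0,-0.045,0,0,0,0.024],[0,0,-0.03,0,0,0,0.024],[0.035,-0.005,0,0,0,0,0.024],[0.035,-0.005,0,0,0,0,0.024],[0.035,-0.005,0,0,0,0,0.024],[0.035,-0.005,0,0,0,0,0.024],[0.035,-0.005,0,0,0,0,0.024],[0.035,-0.005,0,0,0,0,0.024],[0.035,-0.005,0,0,0,0,0.024]]'
python3 -m pendant '[[0.035,-0.005,0,0,0,0,0.024],[0.035,-0.005,0,0,0,0,0.024],[0.035,-0.004,0,0,0,0,0.024],[0,0,0,0,0,6.9,0.024],[0,0,0,0,0,6.9,0.024],[0,0,0,0,0,0,0.024],[0,0,0,0,0,0,0.024]]'
python3 t.py B 31 70
```

```text
clock: 20.75
position: [541.3, -66.9, 203.7]
ee_rot: [-0.698, 0.716, 0.001, -0.0]
contact_force: [1.2, 0.4, -2.2]
gripper_width: 31.1
grasp_force: 59.3
clock: 21.45
position: [553.0, -170.8, 203.7]
ee_rot: [-0.608, 0.794, 0.001, -0.0]
contact_force: [0.2, -0.3, -1.9]
gripper_width: 31.2
grasp_force: 59.2
clock 21.45 pos [ 553.  -170.8  203.7] target [ 552.6 -170.8   70. ] width 31.2 F [ 0.2 -0.3 -1.9] grasp 59.2 j [-0.02  0.35 -0.18 -0.   -1.04 -0.24]
shift tool now [1.000e-01 2.000e-01 1.337e+02]  rotvec deg [0.1 0.  0.1]  shift in final tool frame [1.000e-01 4.000e-01 1.337e+02]
```

```bash
python3 -m pendant '[[0,0,0.03,0,0,0,0.024],[0,0,0.04,0,0,0,0.024],[0,0,0.04,0,0,0,0.024],[0,0,0.026,0,0,0,0.024],[0,0,0.009,0,0,0,0.024],[0,0,0.004,0,0,0,0.024],[0,0,0.003,0,0,0,0.024],[0,0,0,0,0,0,0.024],[0,0,0,0,0,0,0.024],[0,0,0,0,0,0,0.024]]'
python3 t.py B 31 47
```

```text
clock: 22.45
position: [554.1, -170.9, 53.2]
ee_rot: [-0.607, 0.794, -0.001, 0.001]
contact_force: [0.6, 0.1, -2.3]
gripper_width: 31.2
grasp_force: 59.3
clock 22.45 pos [ 554.1 -170.9   53.2] target [ 552.6 -170.8   47. ] width 31.2 F [ 0.6  0.1 -2.3] grasp 59.3 j [-0.02  0.53 -0.34  0.   -0.7  -0.25]
shift tool now [0.2 1.5 6.2]  rotvec deg [-0.1  0.  -0. ]  shift in final tool frame [0.2 1.5 6.2]
```

```bash
python3 -m pendant '[[0,0.001,0.002,0,0,0,0.024],[0,0,0.002,0,0,0,0.024],[0,0,0.001,0,0,0,0.024],[0,0,0,0,0,0,0.024],[0,0,0,0,0,0,0.024]]'; python3 -m pendant '[[0,0,0.0007,0,0,0,0.024],[0,0,0,0,0,0,0.024],[0,0,0,0,0,0,0.024]]'
```

```text
clock: 22.95
position: [552.6, -170.6, 47.0]
ee_rot: [-0.607, 0.795, 0.0, -0.0]
contact_force: [0.5, 0.2, -1.8]
gripper_width: 31.2
grasp_force: 59.4
clock: 23.25
position: [552.6, -170.7, 46.9]
ee_rot: [-0.607, 0.794, -0.0, 0.0]
contact_force: [-2.0, 0.5, 4.4]
gripper_width: 31.0
grasp_force: 60.0
```

```bash
python3 -m pendant '[[0,0,0,0,0,0,0.045],[0,0,0,0,0,0,0.06],[0,0,0,0,0,0,0.085],[0,0,0,0,0,0,0.085],[0,0,0,0,0,0,0.085],[0,0,-0.02,0,0,0,0.085],[0,0,-0.04,0,0,0,0.085],[0,0,-0.04,0,0,0,0.085],[0,0,-0.05,0,0,0,0.085],[0,0,-0.01,0,0,-6.9,0.085],[0,0,0,0,0,-6.9,0.085]]'
python3 -m pendant '[[-0.036,0.006,0,0,0,0,0.085],[-0.036,0.006,0,0,0,0,0.085],[-0.036,0.006,0,0,0,0,0.085],[-0.036,0.006,0,0,0,0,0.085],[-0.036,0.006,0,0,0,0,0.085],[-0.036,0.006,0,0,0,0,0.085],[-0.036,0.006,0,0,0,0,0.085],[-0.036,0.006,0,0,0,0,0.085],[0,0,0,0,0,0,0.085],[0,0,0,0,0,0,0.085]]'
python3 t.py A -93 90
python3 - <<'E'
from bench import arm
import cv2,numpy as np
im=arm.get_image("top")["image"][150:290,110:500,::-1]
cv2.imwrite("pics/b2.png",cv2.resize(im,None,fx=2,fy=2))
E
```

```text
clock: 24.35
position: [554.0, -170.7, 210.0]
ee_rot: [-0.7, 0.714, -0.003, 0.002]
contact_force: [-0.3, -0.1, -0.0]
gripper_width: 85.2
grasp_force: 0.0
clock: 25.35
position: [511.5, 119.1, 206.3]
ee_rot: [-0.699, 0.715, 0.0, -0.0]
contact_force: [0.5, -0.4, 0.3]
gripper_width: 85.1
grasp_force: 0.0
clock 25.35 pos [511.5 119.1 206.3] target [511.3 119.5  90. ] width 85.1 F [ 0.5 -0.4  0.3] grasp 0.0 j [ 0.54  0.26 -0.31 -0.   -1.   -0.56]
shift tool now [ -0.4   0.2 116.3]  rotvec deg [ 0.  -0.   0.2]  shift in final tool frame [ -0.4   0.2 116.3]
```

View pics/b2.png

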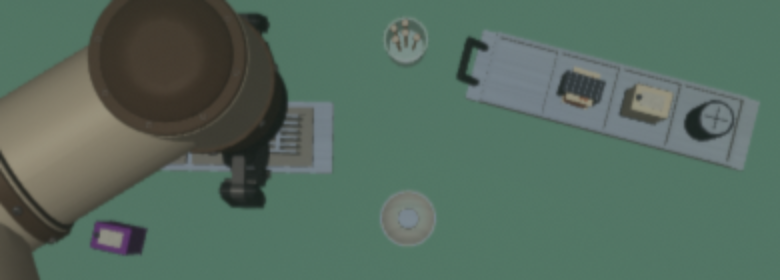

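The transformer (583,90), relay (649,103) and capacitor (712,118) stand in their bays. The gripper is over the heatsink (285,133).

```bash
python3 -m pendant '[[0,0,0.03,0,0,0,0.085],[0,0,0.04,0,0,0,0.085],[0,0,0.04,0,0,0,0.085],[0,0,0.028,0,0,0,0.085],[0,0,0.012,0,0,0,0.085],[0,0,0.0065,0,0,0,0.085],[0,0,0,0,0,0,0.085],[0,0,0,0,0,0,0.085]]'
python3 t.py A -93 48
```

```text
clock: 26.2
position: [512.7, 118.7, 51.2]
ee_rot: [-0.698, 0.716, -0.0, 0.001]
contact_force: [-0.4, 1.1, 0.7]
gripper_width: 84.9
grasp_force: 0.0
clock 26.2 pos [512.7 118.7  51.2] target [511.3 119.5  48. ] width 84.9 F [-0.4  1.1  0.7] grasp 0.0 j [ 0.54  0.46 -0.48  0.   -0.62 -0.56]
shift tool now [-0.8  1.5  3.2]  rotvec deg [-0.1  0.1  0.1]  shift in final tool frame [-0.8  1.5  3.2]
```

```bash
python3 -m pendant '[[0,0,0,0,0,0,0.045],[0,0,0,0,0,0,0.035],[0,0,0,0,0,0,0.028],[0,0,0,0,0,0,0.028],[0,0,0,0,0,0,0.028],[0,0,0,0,0,0,0.028],[0,0,0,0,0,0,0.028]]'
python3 t.py A -93 48
```

```text
clock: 26.9
position: [512.3, 118.8, 50.8]
ee_rot: [-0.698, 0.716, -0.0, 0.001]
contact_force: [-1.2, 0.1, 6.6]
gripper_width: 35.5
grasp_force: 59.9
clock 26.9 pos [512.3 118.8  50.8] target [511.3 119.5  48. ] width 35.5 F [-1.2  0.1  6.6] grasp 59.9 j [ 0.54  0.47 -0.48  0.   -0.62 -0.56]
shift tool now [-0.7  1.   2.8]  rotvec deg [-0.1  0.   0.1]  shift in final tool frame [-0.7  1.   2.8]
```

```bash
python3 -m pendant '[[0,0,-0.01,0,0,0,0.028],[0,0,-0.03,0,0,0,0.028],[0,0,-0.04,0,0,0,0.028],[0,0,-0.045,0,0,0,0.028],[0,0,-0.03,0,0,0,0.028],[0.038,-0.0105,0,0,0,0,0.028],[0.038,-0.0105,0,0,0,0,0.028],[0.038,-0.0105,0,0,0,0,0.028],[0.038,-0.0105,0,0,0,0,0.028],[0.038,-0.0105,0,0,0,0,0.028],[0.038,-0.0105,0,0,0,0,0.028]]'
python3 -m pendant '[[0,0,0,0,0,6.9,0.028],[0,0,0,0,0,6.9,0.028],[0,0,0,0,0,0,0.028],[0,0,0,0,0,0,0.028]]'
python3 t.py B 93 70
```

```text
clock: 28.0
position: [568.7, -112.5, 205.0]
ee_rot: [-0.698, 0.716, 0.0, -0.0]
contact_force: [-0.2, -0.5, -1.8]
gripper_width: 35.1
grasp_force: 59.5
clock: 28.4
position: [568.7, -111.0, 204.9]
ee_rot: [-0.608, 0.794, 0.0, -0.0]
contact_force: [0.4, -0.4, -1.6]
gripper_width: 35.2
grasp_force: 59.4
clock 28.4 pos [ 568.7 -111.   204.9] target [ 568.9 -111.    70. ] width 35.2 F [ 0.4 -0.4 -1.6] grasp 59.4 j [ 0.09  0.35 -0.18 -0.   -1.04 -0.35]
shift tool now [ -0.   -0.3 134.9]  rotvec deg [0.  0.  0.1]  shift in final tool frame [ -0.   -0.2 134.9]
```

```bash
python3 -m pendant '[[0,0,0.03,0,0,0,0.028],[0,0,0.04,0,0,0,0.028],[0,0,0.04,0,0,0,0.028],[0,0,0.026,0,0,0,0.028],[0,0,0.009,0,0,0,0.028],[0,0,0.004,0,0,0,0.028],[0,0,0.003,0,0,0,0.028],[0,0,0,0,0,0,0.028],[0,0,0,0,0,0,0.028],[0,0,0,0,0,0,0.028]]'
python3 t.py B 93 48
```

```text
clock: 29.4
position: [569.6, -111.0, 54.0]
ee_rot: [-0.607, 0.794, -0.001, 0.001]
contact_force: [-0.4, -0.3, -0.0]
gripper_width: 35.3
grasp_force: 59.5
clock 29.4 pos [ 569.6 -111.    54. ] target [ 568.9 -111.    48. ] width 35.3 F [-0.4 -0.3 -0. ] grasp 59.5 j [ 0.09  0.53 -0.34  0.   -0.7  -0.35]
shift tool now [0.1 0.7 6. ]  rotvec deg [-0.1  0.  -0. ]  shift in final tool frame [0.1 0.7 6. ]
```

```bash
python3 -m pendant '[[0,0.001,0.002,0,0,0,0.028],[0,0,0.002,0,0,0,0.028],[0,0,0.001,0,0,0,0.028],[0,0,0,0,0,0,0.028],[0,0,0,0,0,0,0.028]]'; python3 -m pendant '[[0,0,0.0007,0,0,0,0.028],[0,0,0,0,0,0,0.028],[0,0,0,0,0,0,0.028]]'
```

```text
clock: 29.9
position: [568.0, -110.8, 47.9]
ee_rot: [-0.607, 0.795, 0.0, -0.0]
contact_force: [-1.1, 0.5, -0.7]
gripper_width: 35.1
grasp_force: 59.6
clock: 30.2
position: [568.1, -110.8, 47.8]
ee_rot: [-0.607, 0.794, -0.0, -0.0]
contact_force: [-2.8, 1.3, 5.8]
gripper_width: 35.1
grasp_force: 60.1
```

Contact is made, so I release, rise, clear the view and check.

```bash
python3 -m pendant '[[0,0,0,0,0,0,0.045],[0,0,0,0,0,0,0.06],[0,0,0,0,0,0,0.085],[0,0,0,0,0,0,0.085],[0,0,0,0,0,0,0.085],[0,0,-0.02,0,0,0,0.085],[0,0,-0.04,0,0,0,0.085],[0,0,-0.04,0,0,0,0.085],[0,0,-0.05,0,0,0,0.085]]'
python3 -m pendant '[[-0.045,0,0,0,0,0,0.085],[-0.045,0,0,0,0,0,0.085],[-0.045,0,0,0,0,0,0.085],[-0.045,0,0,0,0,0,0.085],[-0.045,0,0,0,0,0,0.085],[-0.045,0,0,0,0,0,0.085],[0,0,0,0,0,0,0.085],[0,0,0,0,0,0,0.085]]'
python3 - <<'E'
from bench import arm
import cv2,numpy as np
a=arm.get_image("top")["image"][150:250,320:500,::-1]; b=arm.get_image("side")["image"][150:250,270:390,::-1]
cv2.imwrite("pics/end.png",np.hstack([cv2.resize(a,(450,250)),cv2.resize(b,(300,250))]))
E
```

```text
clock: 31.1
position: [567.0, -110.7, 197.3]
ee_rot: [-0.607, 0.795, 0.001, -0.001]
contact_force: [0.5, -0.4, -1.0]
gripper_width: 85.1
grasp_force: 0.0
clock: 31.9
position: [638.7, 150.8, 196.4]
ee_rot: [-0.608, 0.794, 0.0, -0.001]
contact_force: [-0.4, -0.5, 0.1]
gripper_width: 84.9
grasp_force: 0.0
```

View pics/end.png

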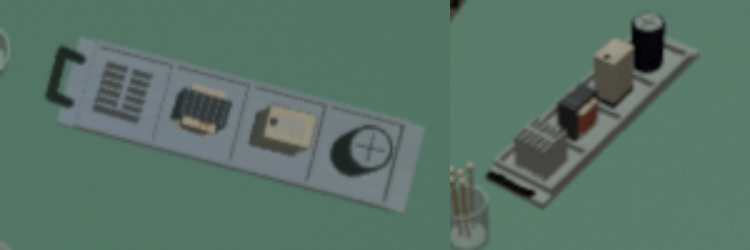

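Both views show all four upright in their bays. From the handle they run heatsink (123,90), transformer (202,108), relay (283,128), capacitor (365,150).

```bash
python3 -c "
from bench import arm
print(arm.job_done())"
```

```text
the job is handed in; nothing more can be done
None
```

All four components stand upright in the empty carrier in reversed order (from its handle: heatsink, transformer, relay, capacitor), the gripper is open and clear, and the job was handed in at about 32 s.

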